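# Restock the empty pockets of a sloping picking rack

## Task

Two of the five pockets in the sloping blue rack are empty: fill each of them with one of the spare red cartons from the bench, set down gently (not dropped) so that it lies flat on the pocket's floor between the rails, lengthwise up the slope like the cartons already there. Leave the cartons already in the rack, the yellow box and the blue can where they are, and leave the third spare standing upright on the bench.

Things in the scene. Friction and masses are not known exactly. Their poses are not given: they have to be found in the camera images.
- rack: Fixed blue rack, 472 mm wide (y), 140 mm deep; origin on the bench under its centre, x away from the picker (low front at -x), turned in yaw only. A level 16 mm steel bar along y hangs over the pockets (centre at x = 45, z = 264 mm) on posts at y = +-228 mm; it blocks a gripper coming straight down, so come in square to the slope.
- tray: The rack's fixed tray, 138 x 470 mm, sloping 25 deg. Origin mid-floor, 100 mm above the rack's origin; x up the slope, y along the row, z square out of the floor. Five black-floored pockets at 88 mm spacing, each 114 (x) x 56 (y) mm inside, between 4 mm thick steel rails and blue lips 12 mm high.
- pocket_1 (a point): Middle of the floor of pocket 1, at y = -176 mm in the tray's frame; axes as the tray's. The pocket may be empty or hold a red carton.
- pocket_2 (a point): Middle of the floor of pocket 2, at y = -88 mm in the tray's frame; axes as the tray's. The pocket may be empty or hold a red carton.
- pocket_3 (a point): Middle of the floor of pocket 3, at y = 0 mm in the tray's frame; axes as the tray's. The pocket may be empty or hold a red carton.
- pocket_4 (a point): Middle of the floor of pocket 4, at y = 88 mm in the tray's frame; axes as the tray's. The pocket may be empty or hold a red carton.
- pocket_5 (a point): Middle of the floor of pocket 5, at y = 176 mm in the tray's frame; axes as the tray's. The pocket may be empty or hold a red carton.
- carton_a: One of six identical rigid red cartons, 100 (x) x 44 (y) x 52 (z) mm, 0.2-0.4 kg, white stripe on top, white square on one end. Origin at the centre of its underside, x along its length, z out of its top. At the start three of the six lie in pockets of the tray (x up the slope, top outward) and three stand level on the bench as spares.
- carton_b: One of six identical rigid red cartons, 100 (x) x 44 (y) x 52 (z) mm, 0.2-0.4 kg, white stripe on top, white square on one end. Origin at the centre of its underside, x along its length, z out of its top. At the start three of the six lie in pockets of the tray (x up the slope, top outward) and three stand level on the bench as spares.
- carton_c: One of six identical rigid red cartons, 100 (x) x 44 (y) x 52 (z) mm, 0.2-0.4 kg, white stripe on top, white square on one end. Origin at the centre of its underside, x along its length, z out of its top. At the start three of the six lie in pockets of the tray (x up the slope, top outward) and three stand level on the bench as spares.
- carton_d: One of six identical rigid red cartons, 100 (x) x 44 (y) x 52 (z) mm, 0.2-0.4 kg, white stripe on top, white square on one end. Origin at the centre of its underside, x along its length, z out of its top. At the start three of the six lie in pockets of the tray (x up the slope, top outward) and three stand level on the bench as spares.
- carton_e: One of six identical rigid red cartons, 100 (x) x 44 (y) x 52 (z) mm, 0.2-0.4 kg, white stripe on top, white square on one end. Origin at the centre of its underside, x along its length, z out of its top. At the start three of the six lie in pockets of the tray (x up the slope, top outward) and three stand level on the bench as spares.
- carton_f: One of six identical rigid red cartons, 100 (x) x 44 (y) x 52 (z) mm, 0.2-0.4 kg, white stripe on top, white square on one end. Origin at the centre of its underside, x along its length, z out of its top. At the start three of the six lie in pockets of the tray (x up the slope, top outward) and three stand level on the bench as spares.
- yellow_box: Yellow box, 70 x 50 x 60 mm, among the spares; origin at the centre of its underside. Not wanted; leave it alone.
- spray_can: Upright blue can, 56 mm diameter, 150 mm tall, among the spares; origin at the centre of its underside. Leave it alone.
Things that resemble listed ones, but are neither listed nor needed, are in the scene too. What is shaped like the carton_d but green or pink is not meant. Leave any purple look-alike of the carton_e alone.

How it is judged:
By the outcome, as a careful person would: the job done as asked, in the order asked, and still so for the second after the job is handed in, with the robot touching nothing.
It also fails if it takes over 72 s, if anything falls off the work surface, if the arm or the gripper's body presses on something with over 40 N, if the wrist force passes 120 N, or if a joint passes its speed limit or range.

## Robot

A 6-joint arm with a two-finger parallel gripper is mounted at the origin on the work surface. World frame = base frame: x ahead of the robot, y to its left, z up, the work surface at z = 0. Lengths are in m, angles in rad, forces in N, time in s.
With the tool pointing down it reaches from about 0.3 to 0.775 m from the base axis. Payload 14.6 kg.
Tool frame: the origin (TCP) lies at the very end of the fingers, on their centre line; the grasp point (between the pads) lies 19 mm behind it (grasp_offset is the z of the grasp point in the tool frame, in m); z points along the fingers, y is the line along which they close (so a half turn about z gives the same grasp; the last joint's range is limited). The gripper opens to 94 mm and grips with 3 to 60 N. Pads are 16 mm wide; open, the fingers measure 119 mm over their backs; the gripper's body (75 mm by 177 mm) begins 78 mm behind the grasp point.
Start: joints at [-1.4, 0.3, 1.521, -0, 1.321, -0.067], TCP at [0.13, -0.535, 0.205] pointing down, gripper open.
Joint ranges: [-3.03, 3.03], [-0.79, 2.21], [0.23, 2.52], [-1.04, 4.18], [0, 3.07], [-2.55, 2.55]. Speed limits (rad/s): [2.22, 2.22, 2.57, 3.14, 3.14, 3.14].

## Interface

Orientations are given as a unit quaternion [w, x, y, z].
In Python, from bench import sense, snapshot, camera_model, hand_in, grasp_offset gives the robot as it stands.
- The arm moves only by the tool jog_arm, never from a script. Its argument "commands" is a list of rows, each an object with "grip": the opening, from 0 (shut) to 1 (fully open); "delta_pos": the shift along the tool's x, y, z in m, a list of three; "dr": the turn, a rotation vector about the tool's x, y, z in rad, a list of three. A call has exactly 10 rows; each row is the pose to reach, as a shift and turn from the pose commanded when the call began, along the tool's axes at that moment; what a row does not reach only later rows make up. A row lasts 1/12 s, in which the tool goes at most 41.7 mm and 7.16 degrees, less where a joint would pass 70% of its speed; a pose out of reach is approached as far as the arm can. A call with a gripper value outside its range is refused whole. The fingers move at their own pace and stop on an object; "grip_force" is the grip in N (left out, the last holds). Time passes only in rows, so rows that repeat a pose let the fingers close, or fill a call up. It gives the time, the measured TCP pose, the force, the opening and the grip force at its end, in the units of the state.
- sense(): the state, without advancing time (a new reading comes with each control period).
- snapshot(name): name is "scene" or "top" or "wrist"; returns the picture (384x512x3 uint8, red, green, blue); there is no depth.
- camera_model(name): a dict with "fov_y" (degrees; the focal length in pixels is half the picture's height over the tangent of half this angle, whatever the lens; pixels are square), "cx", "cy" (the principal point, pixels), "R" (3x3) and "t" (3): a world point X has camera coordinates R X + t; the wrist camera has in their place "tool_from_camera" (4x4, takes a point from camera to tool coordinates, whose origin is the TCP and whose axes are the flange's). Camera axes: x right, y down, z forward; pixel columns grow to the right and rows downward; lengths in m; the calibration is good to about 2 mm. A picture is of the moment at which its call begins: read the wrist's pose just before it. camera_model takes no time and is no camera call.
- hand_in(): hands the job in; it is judged then, once.
The state is a dict: "time": time; "q": joint angles; "dq": joint speeds; "effort": joint torques, N m; "eef_pos": TCP position; "eef_rot": TCP orientation; "contact_force": force on the tool from outside, world axes, zero at the start; "wrist_torque": the same for the moment, N m; "width": finger opening in m; "finger_force": force on a finger pad.
Only numpy, scipy, OpenCV 4.12 (cv2) and the standard library are available. Lean on these libraries where they do the work, as an engineer would, in place of code of your own. Each camera call takes 0.05 s, during which the arm holds its last target. There are 200 camera calls.

## Working session

There is one attempt and no reset: what is moved stays moved. The work goes in short steps, Python scripts to look and compute and a tool call to move; the robot and the scene stay as the last step left them, time stands still between calls to the robot, and variables do not carry over. Pictures are saved under pics/ and viewed, at most 10 in all, crops included, and the job is handed in when it is done.

Besides the shell and the picture viewer there is one more tool, called after ">>>" by a JSON object that holds its "op" and its "data", one argument or row to a line. jog_arm: Moves the arm, as the interface text tells. Its arguments: {"type":"object","properties":{"commands":{"type":"array"},"grip_force":{"type":"number"}},"required":["commands"]}

```bash
mkdir -p pics; cat > h.py <<'E'
import cv2,numpy as np
from bench import *
from scipy.spatial.transform import Rotation as R
def cam(n):
    m=camera_model(n); f=192/np.tan(np.radians(m['fov_y'])/2); return m,f
def extr(n):
    m,f=cam(n)
    if 'R' in m: return np.array(m['R']),np.array(m['t']),f,m
    s=sense(); q=s['eef_rot']; T=np.eye(4); T[:3,:3]=R.from_quat([q[1],q[2],q[3],q[0]]).as_matrix(); T[:3,3]=s['eef_pos']
    W=np.linalg.inv(T@np.array(m['tool_from_camera'])); return W[:3,:3],W[:3,3],f,m
def proj(n,X):
    r,t,f,m=extr(n); c=np.atleast_2d(X)@r.T+t; return np.c_[f*c[:,0]/c[:,2]+m['cx'],f*c[:,1]/c[:,2]+m['cy']]
def onplane(n,uv,z):
    r,t,f,m=extr(n); uv=np.atleast_2d(uv).astype(float)
    d=np.c_[(uv-[m['cx'],m['cy']])/f,np.ones(len(uv))]@r; o=-r.T@t
    return o+d*((z-o[2])/d[:,2])[:,None]
def save(n,f): 
    im=snapshot(n); cv2.imwrite('pics/'+f,im[:,:,::-1]); return im
E
python3 - <<'E'
from h import *
a=save('scene','s0.png');b=save('top','t0.png')
cv2.imwrite('pics/t0x.png',cv2.resize(b[:,:,::-1],(800,600),interpolation=cv2.INTER_CUBIC))
cv2.imwrite('pics/s0x.png',cv2.resize(a[:,:,::-1],(800,600),interpolation=cv2.INTER_CUBIC))
print(camera_model('top'));print(camera_model('scene'));print(camera_model('wrist'));print(sense(),grasp_offset)
E
```

```text
{'fov_y': 43.437153946784505, 'cx': 254.35528424660814, 'cy': 197.48551096989002, 'R': array([[-0.01627016, -0.99978551,  0.01281438],
       [-0.99805043,  0.01546693, -0.06046576],
       [ 0.06025459, -0.01377319, -0.99808801]]), 't': array([-0.10911945,  0.45587465,  1.50153654])}
{'fov_y': 56.186148625120666, 'cx': 255.38375025344322, 'cy': 194.50017391963448, 'R': array([[-0.54943754,  0.8354561 ,  0.01146706],
       [ 0.62660878,  0.42109003, -0.65577787],
       [-0.55270229, -0.35312362, -0.7548668 ]]), 't': array([ 0.33402923, -0.17731406,  1.5220686 ])}
{'fov_y': 69.27868462890474, 'cx': 251.03433038593283, 'cy': 194.9385042172943, 'tool_from_camera': array([[-5.80089832e-04, -9.67564281e-01, -2.52624276e-01,
         7.25400375e-02],
       [ 9.99999775e-01, -4.76144486e-04, -4.72596324e-04,
         3.51764847e-04],
       [ 3.36981666e-04, -2.52624493e-01,  9.67564340e-01,
        -1.79394114e-01],
       [ 0.00000000e+00,  0.00000000e+00,  0.00000000e+00,
         1.00000000e+00]])}
{'time': 0.1, 'q': array([-1.39956821e+00,  3.00447201e-01,  1.52151352e+00, -1.82479237e-05,
        1.32069541e+00, -6.66216577e-02]), 'dq': array([ 0.00023714, -0.00124312, -0.00076688,  0.00087306,  0.00078415,
        0.00134249]), 'effort': array([ 1.10610115e-03, -5.32646334e+01, -3.53282797e+01,  7.09521957e-02,
        2.35550426e-02, -3.87940679e-05]), 'eef_pos': array([ 0.12952846, -0.53428984,  0.20492802]), 'eef_rot': array([-5.30551945e-04,  9.92936357e-01,  1.18646986e-01, -3.66259054e-05]), 'contact_force': array([-0.76349863, -0.5181581 ,  0.10073132]), 'wrist_torque': array([-0.01714956,  0.00628536,  0.01946184]), 'finger_force': 0.0, 'width': 0.09442685118200457} -0.0188
```

View pics/t0x.png

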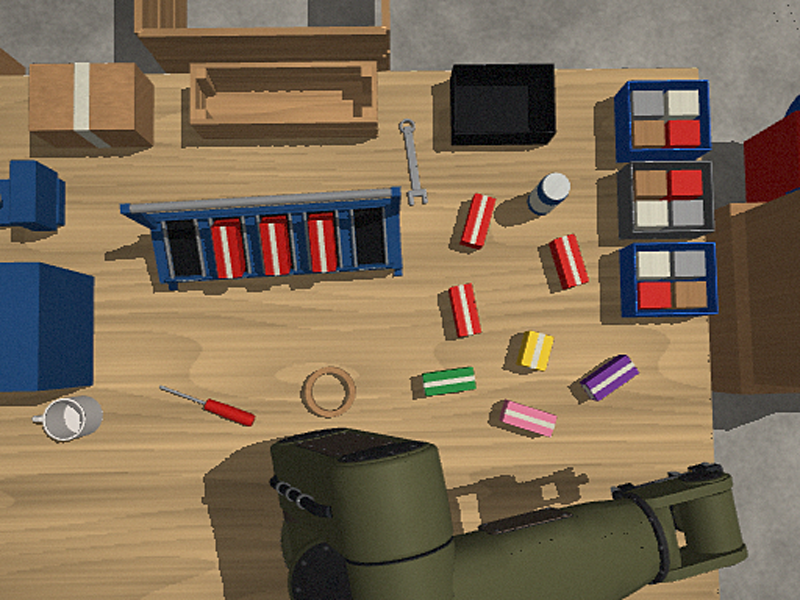

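View pics/s0x.png

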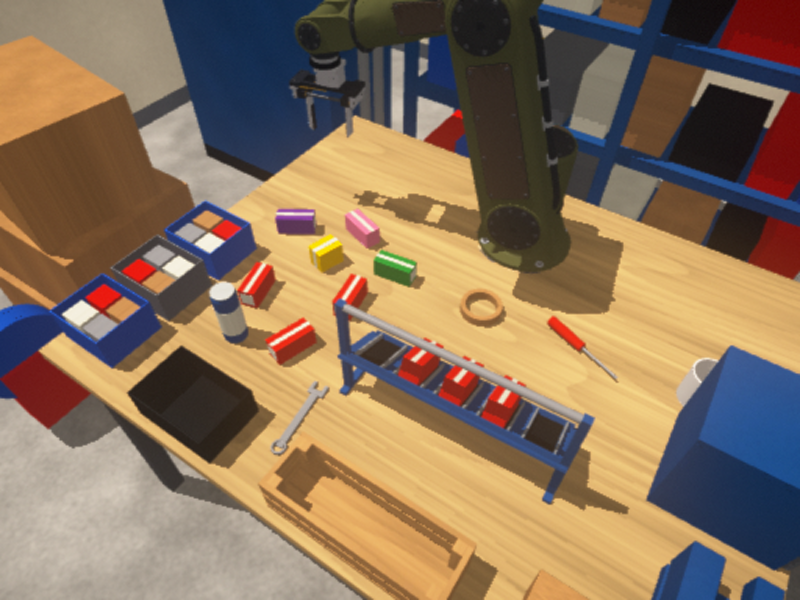

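```bash
cat >> h.py <<'E'
def stripe(im,n,c,z,half=(22,22)):
    # white stripe centre+yaw from pixels near c
    h=cv2.cvtColor(im,cv2.COLOR_RGB2HSV); red=((h[...,0]<8)|(h[...,0]>172))&(h[...,1]>130)&(h[...,2]>60)
    k=cv2.morphologyEx(red.astype(np.uint8),cv2.MORPH_CLOSE,np.ones((9,9)))
    w=(k>0)&(h[...,1]<110)&(h[...,2]>110)
    v,u=np.nonzero(w); s=(abs(u-c[0])<half[0])&(abs(v-c[1])<half[1])
    P=onplane(n,np.c_[u[s],v[s]],z)[:,:2]; m=P.mean(0); d=np.linalg.svd(P-m)[2][0]; L=np.ptp((P-m)@d)
    d=d*np.sign(d[0]); mid=m+d*(((P-m)@d).max()+((P-m)@d).min())/2
    return np.round(mid,4),round(float(np.arctan2(d[1],d[0])),3),round(float(L),3),s.sum()
def rackpts(x,y,yaw):
    T=R.from_euler('z',yaw).as_matrix(); o=np.array([x,y,0]); S=R.from_euler('y',-25,degrees=True).as_matrix()
    tr=lambda p:(np.array(p)@S.T+[0,0,.1])@T.T+o
    return tr,(lambda p:np.array(p)@T.T+o)
E
python3 - <<'E'
from h import *
a=cv2.imread('pics/s0.png')[:,:,::-1].copy();b=cv2.imread('pics/t0.png')[:,:,::-1].copy()
for c in [(477,221),(569,262),(465,309)]: print(stripe(b,'top',np.array(c)/1.5625,.052))
E_=onplane('top',np.array([[122,208],[400,190]])/1.5625,.264); print(E_)
m=E_.mean(0); d=E_[0]-E_[1]; yaw=np.arctan2(-d[0],d[1]); x=m[0]-.045*np.cos(yaw); y=m[1]-.045*np.sin(yaw); print(x,y,yaw,np.linalg.norm(d))
tr,rk=rackpts(x,y,yaw)
def ov(im,n,s,o):
    q=lambda P:[tuple(int(k) for k in (p-o)*s) for p in proj(n,P)]
    for py in (-.176,.176):
        c=q(tr([[i*.057,py+j*.028,0] for i,j in((-1,-1),(1,-1),(1,1),(-1,1))]))
        cv2.polylines(im,[np.array(c)],True,(0,255,0),1)
    c=q(rk([[.045,-.228,.264],[.045,.228,.264]])); cv2.line(im,c[0],c[1],(255,255,0),1)
up=lambda im,r,s:np.ascontiguousarray(cv2.resize(im[r[1]:r[3],r[0]:r[2]],None,fx=s,fy=s,interpolation=cv2.INTER_CUBIC))
A=up(b,(70,110,265,190),4);ov(A,'top',4,np.array([70,110]))
B=up(a,(210,185,390,325),2);ov(B,'scene',2,np.array([210,185]))
C=up(b,(265,115,395,255),2); D=up(a,(130,160,245,240),2)
I=np.zeros((600,800,3),np.uint8); I[:320,:780]=A; I[320:600,:360]=B;I[320:600,360:620]=C;I[320:480,570:800]=D
cv2.imwrite('pics/c1.png',I[:,:,::-1])
E
```

```text
(array([ 0.626 , -0.2787]), -0.293, 0.096, np.int64(100))
(array([ 0.5423, -0.46  ]), 0.272, 0.096, np.int64(101))
(array([ 0.4483, -0.2485]), 0.18, 0.096, np.int64(105))
[[ 0.61614422  0.3488866   0.264     ]
 [ 0.64054136 -0.12054574  0.264     ]]
0.5834034375388626 0.11183486181344812 0.051924856616233125 0.47006589509431845
```

View pics/c1.png

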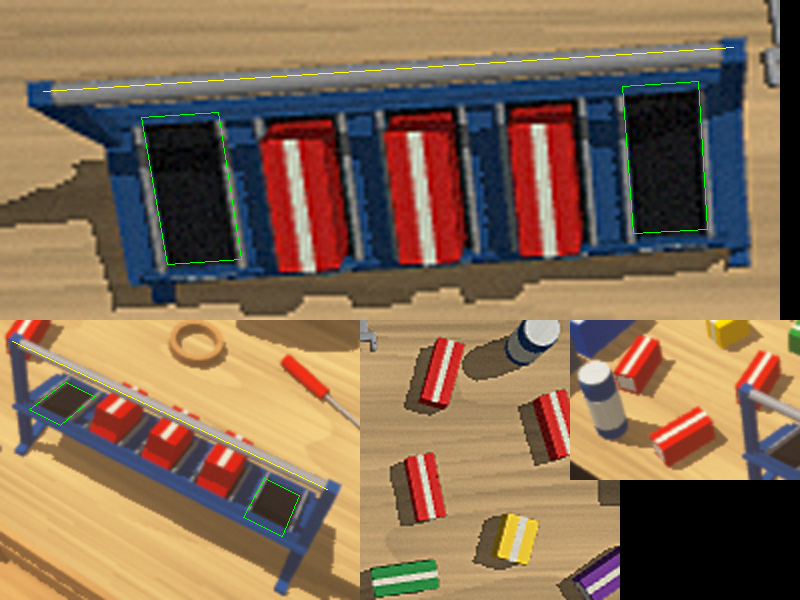

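Possible confusions (800x600 top view): the red spares are at (477,221), (569,262) and (465,309). The look-alikes are green (449,381), pink (529,418) and purple (610,377), plus the red squares in the side boxes and the red screwdriver. The crop confirms the three red spares. Pocket 5 (left) and pocket 1 (right) are empty. First I'll take the spare at (465,309).

>>> {"op": "jog_arm", "data": {
  "commands": [
    {"grip":1,"delta_pos":[0.376,-0.203,0],"dr":[0,0,0.058]},
    {"grip":1,"delta_pos":[0.376,-0.203,0],"dr":[0,0,0.058]},
    {"grip":1,"delta_pos":[0.376,-0.203,0],"dr":[0,0,0.058]},
    {"grip":1,"delta_pos":[0.376,-0.203,0],"dr":[0,0,0.058]},
    {"grip":1,"delta_pos":[0.376,-0.203,0],"dr":[0,0,0.058]},
    {"grip":1,"delta_pos":[0.376,-0.203,0],"dr":[0,0,0.058]},
    {"grip":1,"delta_pos":[0.376,-0.203,0],"dr":[0,0,0.058]},
    {"grip":1,"delta_pos":[0.376,-0.203,0],"dr":[0,0,0.058]},
    {"grip":1,"delta_pos":[0.376,-0.203,0],"dr":[0,0,0.058]},
    {"grip":1,"delta_pos":[0.376,-0.203,0],"dr":[0,0,0.058]}
  ]
}}

```text
time: 0.93
eef_pos: [0.4404, -0.254, 0.2054]
eef_rot: [-0.0, 0.996, 0.09, -0.0]
contact_force: [0.1, -0.8, 0.1]
width: 0.0939
finger_force: 0.0
```

```bash
python3 - <<'E'
from h import *
im=save('wrist','w1.png'); c=proj('wrist',[[.4483,-.2485,.052]])[0]; print(c, sense()['eef_pos'])
print(stripe(im,'wrist',c,.052,(80,130)))
E
```

```text
[250.58089777 180.47765972] [ 0.44434408 -0.24973881  0.20524066]
(array([ 0.5903, -0.2619]), -0.394, 0.02, np.int64(169))
```

View pics/w1.png

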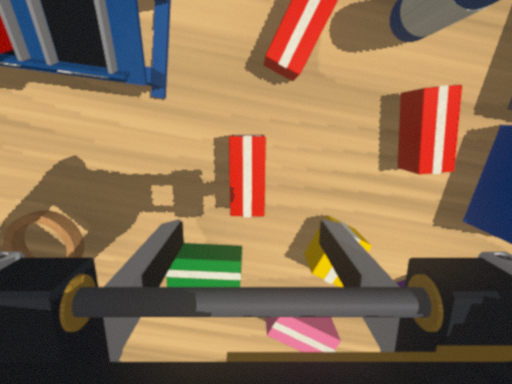

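>>> {"op": "jog_arm", "data": {
  "commands": [
    {"grip":1,"delta_pos":[0,0,0],"dr":[0,0,-1.2]},
    {"grip":1,"delta_pos":[0,0,0],"dr":[0,0,-1.2]},
    {"grip":1,"delta_pos":[0,0,0],"dr":[0,0,-1.2]},
    {"grip":1,"delta_pos":[0,0,0],"dr":[0,0,-1.2]},
    {"grip":1,"delta_pos":[0,0,0],"dr":[0,0,-1.2]},
    {"grip":1,"delta_pos":[0,0,0],"dr":[0,0,-1.2]},
    {"grip":1,"delta_pos":[0,0,0],"dr":[0,0,-1.2]},
    {"grip":1,"delta_pos":[0,0,0],"dr":[0,0,-1.2]},
    {"grip":1,"delta_pos":[0,0,0],"dr":[0,0,-1.2]},
    {"grip":1,"delta_pos":[0,0,0],"dr":[0,0,-1.2]}
  ]
}}

```text
time: 1.82
eef_pos: [0.4391, -0.2557, 0.2051]
eef_rot: [-0.0, 0.769, 0.639, -0.0]
contact_force: [-0.9, 0.7, -0.9]
width: 0.0939
finger_force: 0.0
```

>>> {"op": "jog_arm", "data": {
  "commands": [
    {"grip":1,"delta_pos":[0,0,0],"dr":[0,0,-1.2]},
    {"grip":1,"delta_pos":[0,0,0],"dr":[0,0,-1.2]},
    {"grip":1,"delta_pos":[0,0,0],"dr":[0,0,-1.2]},
    {"grip":1,"delta_pos":[0,0,0],"dr":[0,0,-1.2]},
    {"grip":1,"delta_pos":[0,0,0],"dr":[0,0,-1.2]},
    {"grip":1,"delta_pos":[0,0,0],"dr":[0,0,-1.2]},
    {"grip":1,"delta_pos":[0,0,0],"dr":[0,0,-1.2]},
    {"grip":1,"delta_pos":[0,0,0],"dr":[0,0,-1.2]},
    {"grip":1,"delta_pos":[0,0,0],"dr":[0,0,-1.2]},
    {"grip":1,"delta_pos":[0,0,0],"dr":[0,0,-1.2]}
  ]
}}

```text
time: 2.65
eef_pos: [0.4391, -0.2557, 0.2051]
eef_rot: [-0.0, 0.274, 0.962, 0.0]
contact_force: [-0.2, 0.6, -0.2]
width: 0.0941
finger_force: 0.0
```

>>> {"op": "jog_arm", "data": {
  "commands": [
    {"grip":1,"delta_pos":[0,0,0],"dr":[0,0,-0.742]},
    {"grip":1,"delta_pos":[0,0,0],"dr":[0,0,-0.742]},
    {"grip":1,"delta_pos":[0,0,0],"dr":[0,0,-0.742]},
    {"grip":1,"delta_pos":[0,0,0],"dr":[0,0,-0.742]},
    {"grip":1,"delta_pos":[0,0,0],"dr":[0,0,-0.742]},
    {"grip":1,"delta_pos":[0,0,0],"dr":[0,0,-0.742]},
    {"grip":1,"delta_pos":[0,0,0],"dr":[0,0,-0.742]},
    {"grip":1,"delta_pos":[0,0,0],"dr":[0,0,-0.742]},
    {"grip":1,"delta_pos":[0,0,0],"dr":[0,0,-0.742]},
    {"grip":1,"delta_pos":[0,0,0],"dr":[0,0,-0.742]}
  ]
}}

```text
time: 3.48
eef_pos: [0.4392, -0.2558, 0.2054]
eef_rot: [-0.0, -0.089, 0.996, 0.0]
contact_force: [-0.3, -0.1, -0.2]
width: 0.0941
finger_force: 0.0
```

```bash
cat >> h.py <<'E'
def fit(im,n,x,y,z=.052):
    """stripe centre/yaw of the carton near x,y: white blob at the projected top centre"""
    h=cv2.cvtColor(im,cv2.COLOR_RGB2HSV); w=((h[...,1]<60)&(h[...,2]>140)).astype(np.uint8)
    k,l,st,ce=cv2.connectedComponentsWithStats(w); c=proj(n,[[x,y,z]])[0]
    vv,uu=np.nonzero(l>0); i=np.argmin((uu-c[0])**2+(vv-c[1])**2); v,u=np.nonzero(l==l[vv[i],uu[i]])
    P=onplane(n,np.c_[u,v],z)[:,:2]; m=P.mean(0); d=np.linalg.svd(P-m)[2][0]; d*=np.sign(d[0]); a=(P-m)@d
    return np.round(m+d*(a.max()+a.min())/2,4),round(float(np.arctan2(d[1],d[0])),3),round(float(np.ptp(a)),3),len(u)
def st(): 
    s=sense();q=s['eef_rot'];M=R.from_quat([q[1],q[2],q[3],q[0]]).as_matrix();return np.array(s['eef_pos']),M,s
def move(p,M1):
    p0,M0,s=st(); print('dp',np.round(M0.T@(np.array(p)-p0),4),'dr',np.round(R.from_matrix(M0.T@M1).as_rotvec(),3),'t',s['time'])
def down(yaw): # tool down, tool x at yaw
    c,s=np.cos(yaw),np.sin(yaw); return np.array([[c,s,0],[s,-c,0],[0,0,-1.]])
E
python3 - <<'E'
from h import *
im=save('wrist','w2.png'); print(fit(im,'wrist',.4483,-.2485)); im=cv2.imread('pics/w1.png')
p,M,s=st(); print(p,M.round(3),s['q'])
r=fit(save('wrist','w2b.png'),'wrist',.4483,-.2485)
move([*r[0],.021],down(r[1]+np.pi))
E
```

```text
(array([ 0.4463, -0.2481]), 0.17, 0.099, 530)
[ 0.43921362 -0.25575907  0.20538936] [[-0.984 -0.177 -0.   ]
 [-0.177  0.984  0.   ]
 [ 0.     0.    -1.   ]] [-5.99359563e-01  2.06983315e-01  1.63748055e+00 -5.01310755e-05
  1.29725854e+00 -2.34810485e+00]
dp [-0.0083  0.0063  0.1844] dr [ 0.   -0.    0.01] t 3.5833
```

View pics/w2.png

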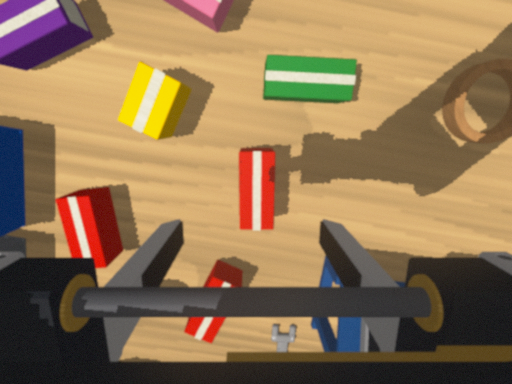

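```bash
python3 - <<'E'
import cv2
a=cv2.imread('pics/w2.png')[:,:,::-1]; b=cv2.imread('pics/w1.png')[:,:,::-1]
for c in (246,258,268): print([tuple(map(int,a[r,c])) for r in range(144,158,1)])
print()
for c in (238,248,260): print([tuple(map(int,b[r,c])) for r in range(130,144,1)])
E
```

```text
[(202, 163, 108), (198, 159, 107), (182, 143, 97), (160, 115, 76), (132, 72, 47), (122, 50, 33), (131, 46, 28), (171, 49, 34), (211, 47, 32), (227, 51, 32), (232, 55, 31), (232, 50, 32), (231, 49, 30), (232, 50, 31)]
[(193, 156, 105), (162, 129, 87), (128, 101, 68), (116, 78, 52), (117, 57, 42), (121, 51, 39), (145, 100, 86), (202, 181, 160), (231, 223, 201), (235, 229, 209), (236, 230, 210), (236, 231, 209), (235, 229, 209), (234, 230, 209)]
[(166, 134, 92), (131, 105, 73), (115, 88, 59), (116, 75, 52), (117, 59, 37), (121, 50, 34), (131, 44, 30), (165, 39, 28), (205, 46, 27), (224, 46, 28), (229, 48, 27), (228, 47, 31), (229, 48, 28), (228, 45, 24)]

[(212, 170, 112), (213, 172, 115), (214, 173, 116), (208, 168, 113), (180, 146, 108), (156, 104, 84), (186, 64, 51), (220, 51, 31), (227, 47, 30), (228, 49, 32), (228, 47, 31), (229, 52, 33), (227, 46, 28), (228, 48, 25)]
[(212, 171, 114), (214, 173, 118), (212, 170, 113), (208, 167, 114), (190, 160, 123), (194, 170, 145), (220, 204, 180), (229, 222, 197), (231, 225, 202), (230, 225, 203), (233, 227, 206), (231, 225, 203), (232, 226, 203), (232, 225, 203)]
[(212, 171, 115), (211, 170, 114), (211, 173, 114), (205, 165, 112), (182, 143, 105), (172, 117, 96), (201, 93, 77), (222, 62, 44), (230, 56, 40), (231, 53, 38), (232, 51, 39), (231, 51, 33), (230, 49, 34), (230, 49, 34)]
```

>>> {"op": "jog_arm", "data": {
  "commands": [
    {"grip":1,"delta_pos":[-0.008,0.006,0.08],"dr":[0,0,0.01]},
    {"grip":1,"delta_pos":[-0.008,0.006,0.08],"dr":[0,0,0.01]},
    {"grip":1,"delta_pos":[-0.008,0.006,0.1],"dr":[0,0,0.01]},
    {"grip":1,"delta_pos":[-0.008,0.006,0.12],"dr":[0,0,0.01]},
    {"grip":1,"delta_pos":[-0.008,0.006,0.14],"dr":[0,0,0.01]},
    {"grip":1,"delta_pos":[-0.008,0.006,0.155],"dr":[0,0,0.01]},
    {"grip":1,"delta_pos":[-0.008,0.006,0.17],"dr":[0,0,0.01]},
    {"grip":1,"delta_pos":[-0.008,0.006,0.18],"dr":[0,0,0.01]},
    {"grip":1,"delta_pos":[-0.008,0.006,0.18],"dr":[0,0,0.01]},
    {"grip":1,"delta_pos":[-0.008,0.006,0.18],"dr":[0,0,0.01]}
  ]
}}

```text
time: 4.42
eef_pos: [0.4461, -0.2484, 0.0256]
eef_rot: [-0.0, -0.085, 0.996, 0.0]
contact_force: [0.6, 0.2, 0.5]
width: 0.0941
finger_force: 0.0
```

```bash
python3 - <<'E'
import cv2,numpy as np
a=cv2.imread('pics/s0.png')
u=lambda x0,y0,x1,y1:cv2.resize(a[y0:y1,x0:x1],(400,300),interpolation=cv2.INTER_CUBIC)
b=cv2.imread('pics/w1.png')
I=np.vstack([np.hstack([u(245,210,345,285),u(165,195,225,240)]),np.hstack([u(205,165,245,195),cv2.resize(b[120:150,225:265],(400,300),interpolation=cv2.INTER_CUBIC)])])
cv2.imwrite('pics/c2.png',I)
E
```

```text
(no output)
```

View pics/c2.png

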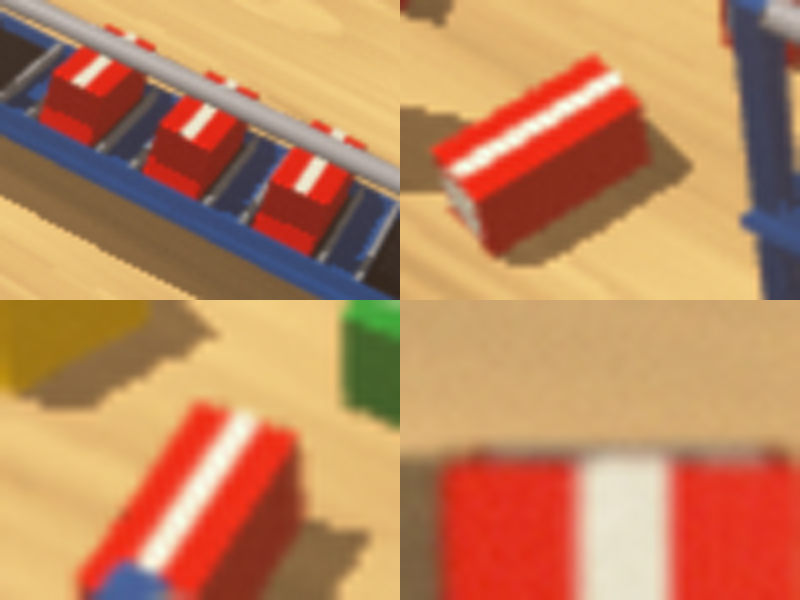

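The +x ends of the spares carry the white square. The racked cartons show none on their upper ends, so theirs face down the slope. This carton therefore has to be turned half round. I'll grip it now.

>>> {"op": "jog_arm", "data": {
  "commands": [
    {"grip":0,"delta_pos":[0,0,0.003],"dr":[0,0,0]},
    {"grip":0,"delta_pos":[0,0,0.003],"dr":[0,0,0]},
    {"grip":0,"delta_pos":[0,0,0.003],"dr":[0,0,0]},
    {"grip":0,"delta_pos":[0,0,0.003],"dr":[0,0,0]},
    {"grip":0,"delta_pos":[0,0,0.003],"dr":[0,0,0]},
    {"grip":0,"delta_pos":[0,0,0.003],"dr":[0,0,0]},
    {"grip":0,"delta_pos":[0,0,0.003],"dr":[0,0,0]},
    {"grip":0,"delta_pos":[0,0,0.003],"dr":[0,0,0]},
    {"grip":0,"delta_pos":[0,0,0.003],"dr":[0,0,0]},
    {"grip":0,"delta_pos":[0,0,0.003],"dr":[0,0,0]}
  ],
  "grip_force": 30
}}

```text
time: 5.25
eef_pos: [0.446, -0.2483, 0.0225]
eef_rot: [-0.0, -0.085, 0.996, 0.0]
contact_force: [-0.6, 1.3, 2.4]
width: 0.0439
finger_force: 30.0
```

```bash
python3 - <<'E'
from h import *
p,M,s=st(); print(p,s['width'],s['finger_force'],s['contact_force'])
E
```

```text
[ 0.44603143 -0.2483492   0.02249099] 0.04388513688943371 29.99069631099701 [-0.58804336  1.32092086  2.36992478]
```

>>> {"op": "jog_arm", "data": {
  "commands": [
    {"grip":0,"delta_pos":[0,0,-0.03],"dr":[0,0,0]},
    {"grip":0,"delta_pos":[0,0,-0.06],"dr":[0,0,0]},
    {"grip":0,"delta_pos":[0,0,-0.1],"dr":[0,0,0]},
    {"grip":0,"delta_pos":[0,0,-0.14],"dr":[0,0,0]},
    {"grip":0,"delta_pos":[0,0,-0.18],"dr":[0,0,0]},
    {"grip":0,"delta_pos":[0,0,-0.22],"dr":[0,0,0.12]},
    {"grip":0,"delta_pos":[0,0,-0.25],"dr":[0,0,0.24]},
    {"grip":0,"delta_pos":[0,0,-0.25],"dr":[0,0,0.36]},
    {"grip":0,"delta_pos":[0,0,-0.25],"dr":[0,0,0.48]},
    {"grip":0,"delta_pos":[0,0,-0.25],"dr":[0,0,0.6]}
  ]
}}

```text
time: 6.08
eef_pos: [0.4459, -0.2484, 0.2724]
eef_rot: [-0.0, 0.216, 0.976, -0.0]
contact_force: [0.0, -0.6, -3.1]
width: 0.0438
finger_force: 30.0
```

```bash
python3 - <<'E'
from h import *
from scipy.optimize import least_squares
b=cv2.imread('pics/t0.png')[:,:,::-1]; h=cv2.cvtColor(b,cv2.COLOR_RGB2HSV)
X0=[.5804,.1118,.052]; tr,rk=rackpts(*X0)
# racked stripes: measured columns vs predicted centre lines (tray z=52mm)
for k,y in zip((2,3,4),(-.088,0,.088)):
    e=proj('top',tr([[-.05,y,.052],[.05,y,.052]])); out=[]
    for r in range(int(e[:,1].min())+6,int(e[:,1].max())-3):
        u0=np.interp(r,[e[1,1],e[0,1]],[e[1,0],e[0,0]]); us=np.arange(int(u0)-9,int(u0)+10)
        w=np.clip(110-h[r,us,1].astype(float),0,None)*(h[r,us,2]>130)
        if w.sum(): out.append((us*w).sum()/w.sum()-u0)
    print(k,e.round(1).tolist(),np.round(np.median(out),2),np.round(out,1)[[0,-1]])
# bar: grey rows per column
e=proj('top',rk([[.045,-.228,.264],[.045,.228,.264]])); print(e.round(1).tolist()); 
for u in range(95,245,25):
    v0=np.interp(u,[e[1,0],e[0,0]],[e[1,1],e[0,1]]); vs=np.arange(int(v0)-7,int(v0)+9)
    print(u,round(v0,1),[ (int(v),int(h[v,u,1]),int(h[v,u,2])) for v in vs])
E
```

```text
2 [[207.6, 174.1], [204.4, 140.8]] -0.29 [ 0.  -0.3]
3 [[177.5, 176.1], [173.4, 142.9]] -0.31 [-0.2 -0. ]
4 [[147.2, 178.1], [142.4, 144.9]] -0.31 [-0.2 -0.6]
[[253.4, 122.9], [80.8, 134.1]]
95 133.2 [(126, 107, 178), (127, 104, 171), (128, 107, 153), (129, 123, 156), (130, 18, 130), (131, 2, 132), (132, 2, 144), (133, 4, 127), (134, 2, 117), (135, 3, 76), (136, 55, 116), (137, 216, 98), (138, 181, 79), (139, 185, 80), (140, 165, 85), (141, 179, 84)]
120 131.5 [(124, 109, 176), (125, 103, 178), (126, 108, 163), (127, 115, 159), (128, 65, 126), (129, 8, 133), (130, 4, 140), (131, 4, 138), (132, 6, 119), (133, 5, 97), (134, 112, 139), (135, 214, 100), (136, 198, 111), (137, 178, 112), (138, 174, 82), (139, 183, 117)]
145 129.9 [(122, 104, 169), (123, 106, 175), (124, 109, 180), (125, 112, 159), (126, 109, 133), (127, 8, 126), (128, 7, 137), (129, 4, 145), (130, 0, 129), (131, 7, 107), (132, 4, 67), (133, 38, 113), (134, 204, 110), (135, 180, 112), (136, 168, 97), (137, 175, 102)]
170 128.3 [(121, 108, 175), (122, 104, 174), (123, 106, 186), (124, 117, 186), (125, 23, 113), (126, 6, 136), (127, 7, 138), (128, 2, 138), (129, 7, 117), (130, 6, 92), (131, 38, 81), (132, 232, 101), (133, 180, 112), (134, 172, 114), (135, 194, 79), (136, 185, 127)]
195 126.7 [(119, 106, 174), (120, 107, 172), (121, 106, 178), (122, 111, 189), (123, 104, 165), (124, 20, 129), (125, 7, 140), (126, 0, 147), (127, 6, 123), (128, 5, 109), (129, 85, 108), (130, 80, 96), (131, 201, 109), (132, 200, 106), (133, 176, 94), (134, 179, 100)]
220 125.1 [(118, 107, 172), (119, 104, 167), (120, 110, 174), (121, 115, 186), (122, 24, 128), (123, 11, 137), (124, 5, 144), (125, 6, 137), (126, 2, 113), (127, 9, 88), (128, 86, 128), (129, 214, 100), (130, 182, 108), (131, 203, 84), (132, 156, 88), (133, 176, 116)]
```

>>> {"op": "jog_arm", "data": {
  "commands": [
    {"grip":0,"delta_pos":[0,0,0],"dr":[0,0,1.24]},
    {"grip":0,"delta_pos":[0,0,0],"dr":[0,0,1.24]},
    {"grip":0,"delta_pos":[0,0,0],"dr":[0,0,1.24]},
    {"grip":0,"delta_pos":[0,0,0],"dr":[0,0,1.24]},
    {"grip":0,"delta_pos":[0,0,0],"dr":[0,0,1.24]},
    {"grip":0,"delta_pos":[0,0,0],"dr":[0,0,1.24]},
    {"grip":0,"delta_pos":[0,0,0],"dr":[0,0,1.24]},
    {"grip":0,"delta_pos":[0,0,0],"dr":[0,0,1.24]},
    {"grip":0,"delta_pos":[0,0,0],"dr":[0,0,1.24]},
    {"grip":0,"delta_pos":[0,0,0],"dr":[0,0,1.24]}
  ]
}}

```text
time: 6.92
eef_pos: [0.4458, -0.2484, 0.2719]
eef_rot: [-0.001, 0.743, 0.669, -0.0]
contact_force: [0.2, 0.1, -3.3]
width: 0.0442
finger_force: 30.0
```

```bash
cat >> h.py <<'E'
RACK=(.5813,.1125,.051)
def pocket(yt,z,x=0):
    tr,_=rackpts(*RACK); M=R.from_euler('z',RACK[2]).as_matrix()@R.from_euler('y',-25,degrees=True).as_matrix()
    return tr([x,yt,z]), M@np.diag([1.,-1,-1])
E
python3 - <<'E'
from h import *
P,M=pocket(-.176,.132); print(P); move(P,M); print(st()[2]['q'])
move(st()[0],down(.051))
E
```

```text
[ 0.53455903 -0.06611499  0.21963263]
dp [0.1905 0.0691 0.0523] dr [-0.309  0.361  1.39 ] t 6.9167
[-5.79987649e-01  1.67072765e-01  1.53006551e+00 -7.70027900e-05
  1.44553027e+00 -4.74572164e-01]
dp [0. 0. 0.] dr [-1.000e-03  0.000e+00  1.414e+00] t 6.9167
```

>>> {"op": "jog_arm", "data": {
  "commands": [
    {"grip":0,"delta_pos":[0,0,0],"dr":[-0.026,0.03,0.116]},
    {"grip":0,"delta_pos":[0,0,0],"dr":[-0.052,0.06,0.232]},
    {"grip":0,"delta_pos":[0.02,0.007,0],"dr":[-0.078,0.09,0.348]},
    {"grip":0,"delta_pos":[0.045,0.016,0],"dr":[-0.104,0.12,0.464]},
    {"grip":0,"delta_pos":[0.07,0.025,0],"dr":[-0.13,0.15,0.58]},
    {"grip":0,"delta_pos":[0.1,0.036,0],"dr":[-0.156,0.18,0.696]},
    {"grip":0,"delta_pos":[0.13,0.047,0],"dr":[-0.182,0.21,0.812]},
    {"grip":0,"delta_pos":[0.16,0.058,0],"dr":[-0.208,0.24,0.928]},
    {"grip":0,"delta_pos":[0.19,0.069,0],"dr":[-0.234,0.27,1.044]},
    {"grip":0,"delta_pos":[0.19,0.069,0],"dr":[-0.26,0.3,1.16]}
  ]
}}

```text
time: 7.75
eef_pos: [0.5344, -0.0625, 0.272]
eef_rot: [-0.005, 0.972, 0.144, 0.187]
contact_force: [0.1, 0.3, -2.7]
width: 0.0437
finger_force: 30.0
```

```bash
python3 - <<'E'
from h import *
P,M=pocket(-.176,.132); move(P,M); print(st()[2]['q'],st()[0])
E
```

```text
dp [-0.02    0.0012  0.0485] dr [-0.053  0.057  0.233] t 7.75
[-0.26343696  0.02284434  1.73083858  0.18067546  1.05174771  0.94991961] [ 0.5344212  -0.06249318  0.27195947]
```

>>> {"op": "jog_arm", "data": {
  "commands": [
    {"grip":0,"delta_pos":[-0.005,0,0.01],"dr":[-0.026,0.028,0.116]},
    {"grip":0,"delta_pos":[-0.01,0.001,0.02],"dr":[-0.053,0.057,0.233]},
    {"grip":0,"delta_pos":[-0.015,0.001,0.03],"dr":[-0.053,0.057,0.233]},
    {"grip":0,"delta_pos":[-0.02,0.001,0.04],"dr":[-0.053,0.057,0.233]},
    {"grip":0,"delta_pos":[-0.02,0.001,0.048],"dr":[-0.053,0.057,0.233]},
    {"grip":0,"delta_pos":[-0.02,0.001,0.048],"dr":[-0.053,0.057,0.233]},
    {"grip":0,"delta_pos":[-0.02,0.001,0.048],"dr":[-0.053,0.057,0.233]},
    {"grip":0,"delta_pos":[-0.02,0.001,0.048],"dr":[-0.053,0.057,0.233]},
    {"grip":0,"delta_pos":[-0.02,0.001,0.048],"dr":[-0.053,0.057,0.233]},
    {"grip":0,"delta_pos":[-0.02,0.001,0.048],"dr":[-0.053,0.057,0.233]}
  ]
}}

```text
time: 8.58
eef_pos: [0.5335, -0.0698, 0.2211]
eef_rot: [-0.004, 0.976, 0.027, 0.216]
contact_force: [0.3, -0.1, -3.5]
width: 0.0436
finger_force: 30.0
```

```bash
python3 - <<'E'
from h import *
P,M=pocket(-.176,.132); move(P,M); move(pocket(-.176,.0235)[0],M)
im=save('wrist','w3.png').copy()
tr,_=rackpts(*RACK)
for py in (-.176,-.088,0):
    c=proj('wrist',tr([[i*.057,py+j*.028,0] for i,j in((-1,-1),(1,-1),(1,1),(-1,1))])).astype(int)
    cv2.polylines(im,[c],True,(0,255,0),1)
    c=proj('wrist',tr([[i*.057,py+j*.028,.012] for i,j in((-1,-1),(1,-1),(1,1),(-1,1))])).astype(int)
    cv2.polylines(im,[c],True,(255,255,0),1)
cv2.imwrite('pics/w3o.png',im[:,:,::-1])
E
```

```text
dp [ 0.0006 -0.0037  0.0018] dr [0.002 0.001 0.004] t 8.5833
dp [ 0.0006 -0.0039  0.1103] dr [0.002 0.001 0.004] t 8.5833
```

View pics/w3o.png

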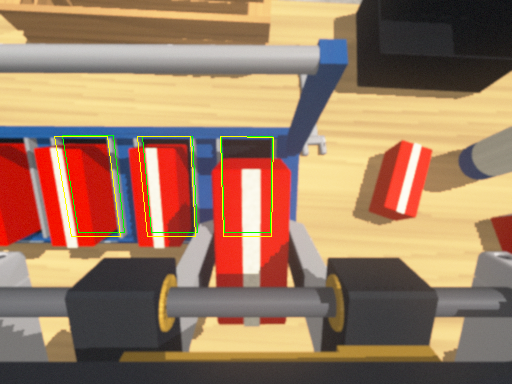

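>>> {"op": "jog_arm", "data": {
  "commands": [
    {"grip":0,"delta_pos":[0.0006,-0.004,0.01],"dr":[0.002,0.001,0.004]},
    {"grip":0,"delta_pos":[0.0006,-0.004,0.025],"dr":[0.002,0.001,0.004]},
    {"grip":0,"delta_pos":[0.0006,-0.004,0.04],"dr":[0.002,0.001,0.004]},
    {"grip":0,"delta_pos":[0.0006,-0.004,0.055],"dr":[0.002,0.001,0.004]},
    {"grip":0,"delta_pos":[0.0006,-0.004,0.07],"dr":[0.002,0.001,0.004]},
    {"grip":0,"delta_pos":[0.0006,-0.004,0.082],"dr":[0.002,0.001,0.004]},
    {"grip":0,"delta_pos":[0.0006,-0.004,0.092],"dr":[0.002,0.001,0.004]},
    {"grip":0,"delta_pos":[0.0006,-0.004,0.1],"dr":[0.002,0.001,0.004]},
    {"grip":0,"delta_pos":[0.0006,-0.004,0.104],"dr":[0.002,0.001,0.004]},
    {"grip":0,"delta_pos":[0.0006,-0.004,0.106],"dr":[0.002,0.001,0.004]}
  ]
}}

```text
time: 9.47
eef_pos: [0.5784, -0.0636, 0.1241]
eef_rot: [-0.006, 0.976, 0.025, 0.216]
contact_force: [0.3, 0.9, -3.5]
width: 0.0439
finger_force: 30.0
```

```bash
python3 - <<'E'
from h import *
M=pocket(-.176,0)[1]; move(pocket(-.176,.0225)[0],M)
E
```

```text
dp [0.0006 0.0003 0.0043] dr [-0.     0.001 -0.   ] t 9.4667
```

Next I'll go down slowly over the last 4 mm.

>>> {"op": "jog_arm", "data": {
  "commands": [
    {"grip":0,"delta_pos":[0.0006,0,0.0005],"dr":[0,0,0]},
    {"grip":0,"delta_pos":[0.0006,0,0.001],"dr":[0,0,0]},
    {"grip":0,"delta_pos":[0.0006,0,0.0015],"dr":[0,0,0]},
    {"grip":0,"delta_pos":[0.0006,0,0.002],"dr":[0,0,0]},
    {"grip":0,"delta_pos":[0.0006,0,0.0025],"dr":[0,0,0]},
    {"grip":0,"delta_pos":[0.0006,0,0.003],"dr":[0,0,0]},
    {"grip":0,"delta_pos":[0.0006,0,0.003],"dr":[0,0,0]},
    {"grip":0,"delta_pos":[0.0006,0,0.0035],"dr":[0,0,0]},
    {"grip":0,"delta_pos":[0.0006,0,0.0035],"dr":[0,0,0]},
    {"grip":0,"delta_pos":[0.0006,0,0.0035],"dr":[0,0,0]}
  ]
}}

```text
time: 10.3
eef_pos: [0.5803, -0.0636, 0.1217]
eef_rot: [-0.006, 0.976, 0.025, 0.216]
contact_force: [-0.1, 0.5, -3.8]
width: 0.044
finger_force: 30.0
```

>>> {"op": "jog_arm", "data": {
  "commands": [
    {"grip":0,"delta_pos":[0,0,0.0003],"dr":[0,0,0]},
    {"grip":0,"delta_pos":[0,0,0.0006],"dr":[0,0,0]},
    {"grip":0,"delta_pos":[0,0,0.0009],"dr":[0,0,0]},
    {"grip":0,"delta_pos":[0,0,0.0012],"dr":[0,0,0]},
    {"grip":0,"delta_pos":[0,0,0.0012],"dr":[0,0,0]},
    {"grip":0,"delta_pos":[0,0,0.0012],"dr":[0,0,0]},
    {"grip":0,"delta_pos":[0,0,0.0012],"dr":[0,0,0]},
    {"grip":0,"delta_pos":[0,0,0.0012],"dr":[0,0,0]},
    {"grip":0,"delta_pos":[0,0,0.0012],"dr":[0,0,0]},
    {"grip":0,"delta_pos":[0,0,0.0012],"dr":[0,0,0]}
  ]
}}

```text
time: 11.13
eef_pos: [0.5808, -0.0636, 0.1208]
eef_rot: [-0.006, 0.976, 0.025, 0.216]
contact_force: [-6.7, 0.3, 2.3]
width: 0.0439
finger_force: 30.0
```

>>> {"op": "jog_arm", "data": {
  "commands": [
    {"grip":0.5,"delta_pos":[0,0,0],"dr":[0,0,0]},
    {"grip":0.55,"delta_pos":[0,0,0],"dr":[0,0,0]},
    {"grip":0.65,"delta_pos":[0,0,0],"dr":[0,0,0]},
    {"grip":0.65,"delta_pos":[0,0,0],"dr":[0,0,0]},
    {"grip":0.65,"delta_pos":[0,0,0],"dr":[0,0,0]},
    {"grip":0.65,"delta_pos":[0,0,0],"dr":[0,0,0]},
    {"grip":0.65,"delta_pos":[0,0,-0.005],"dr":[0,0,0]},
    {"grip":0.65,"delta_pos":[0,0,-0.015],"dr":[0,0,0]},
    {"grip":0.65,"delta_pos":[0,0,-0.03],"dr":[0,0,0]},
    {"grip":0.65,"delta_pos":[0,0,-0.05],"dr":[0,0,0]}
  ]
}}

```text
time: 11.97
eef_pos: [0.559, -0.0646, 0.1663]
eef_rot: [-0.006, 0.976, 0.025, 0.216]
contact_force: [-0.2, -0.5, 0.4]
width: 0.0611
finger_force: 0.0
```

>>> {"op": "jog_arm", "data": {
  "commands": [
    {"grip":0.65,"delta_pos":[0,0,-0.03],"dr":[0,0,0]},
    {"grip":0.65,"delta_pos":[0,0,-0.06],"dr":[0,0,0]},
    {"grip":0.65,"delta_pos":[0,0,-0.09],"dr":[0,0,0]},
    {"grip":0.65,"delta_pos":[0,0,-0.12],"dr":[0,0,0]},
    {"grip":1,"delta_pos":[0,0,-0.15],"dr":[0,0,0]},
    {"grip":1,"delta_pos":[0,0,-0.15],"dr":[0,0,0]},
    {"grip":1,"delta_pos":[0,0,-0.15],"dr":[0,0,0]},
    {"grip":1,"delta_pos":[0,0,-0.15],"dr":[0,0,0]},
    {"grip":1,"delta_pos":[0,0,-0.15],"dr":[0,0,0]},
    {"grip":1,"delta_pos":[0,0,-0.15],"dr":[0,0,0]}
  ]
}}

```text
time: 12.8
eef_pos: [0.4963, -0.0678, 0.3008]
eef_rot: [-0.006, 0.976, 0.025, 0.215]
contact_force: [-0.3, -0.2, -0.0]
width: 0.0935
finger_force: 0.0
```

```bash
python3 - <<'E'
from h import *
im=save('wrist','w4.png').copy(); tr,_=rackpts(*RACK)
for py in (-.176,-.088):
  for z,c in((0,(0,255,0)),(.052,(255,255,0))):
    a,b=(.057,.028) if z==0 else (.05,.022)
    q=proj('wrist',tr([[i*a,py+j*b,z] for i,j in((-1,-1),(1,-1),(1,1),(-1,1))])).astype(int)
    cv2.polylines(im,[q],True,c,1)
cv2.imwrite('pics/w4o.png',im[:,:,::-1])
p,M,s=st(); print(p,s['q'],s['time'])
# next carton: pick with tool x toward the non-square (-x) end
r=fit(cv2.imread('pics/t0.png')[:,:,::-1],'top',.542,-.46); print(r)
move([*r[0],.3],down(r[1])); move([*r[0],.3],down(r[1]+np.pi))
E
```

```text
[ 0.49638842 -0.06777031  0.30090721] [-0.28445149 -0.12065947  1.81541339  0.16205812  1.03984108  1.18229154] 12.85
(array([ 0.5439, -0.4602]), 0.27, 0.099, 88)
dp [0.0247 0.3943 0.0121] dr [ 0.047 -0.433 -0.216] t 12.85
dp [0.0247 0.3943 0.0121] dr [-0.631 -0.068  2.858] t 12.85
```

View pics/w4o.png

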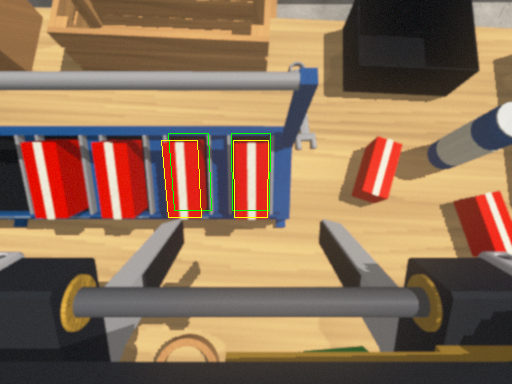

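Carton 1 lies in pocket 1 like its neighbours. The yellow outline (expected top) matches the carton at (250,180). Next is the carton at (0.544, -0.460).

>>> {"op": "jog_arm", "data": {
  "commands": [
    {"grip":1,"delta_pos":[0.002,0.04,0],"dr":[0.005,-0.043,-0.022]},
    {"grip":1,"delta_pos":[0.005,0.08,0],"dr":[0.01,-0.087,-0.043]},
    {"grip":1,"delta_pos":[0.007,0.12,0],"dr":[0.015,-0.13,-0.065]},
    {"grip":1,"delta_pos":[0.01,0.16,0],"dr":[0.02,-0.173,-0.086]},
    {"grip":1,"delta_pos":[0.012,0.2,0.002],"dr":[0.025,-0.217,-0.108]},
    {"grip":1,"delta_pos":[0.015,0.24,0.004],"dr":[0.03,-0.26,-0.13]},
    {"grip":1,"delta_pos":[0.018,0.28,0.006],"dr":[0.035,-0.303,-0.151]},
    {"grip":1,"delta_pos":[0.02,0.32,0.008],"dr":[0.04,-0.347,-0.173]},
    {"grip":1,"delta_pos":[0.023,0.36,0.01],"dr":[0.045,-0.39,-0.194]},
    {"grip":1,"delta_pos":[0.025,0.394,0.012],"dr":[0.047,-0.433,-0.216]}
  ]
}}

```text
time: 13.68
eef_pos: [0.5437, -0.4624, 0.3]
eef_rot: [-0.0, 0.991, 0.135, -0.001]
contact_force: [-0.4, 0.6, -0.2]
width: 0.0938
finger_force: 0.0
```

>>> {"op": "jog_arm", "data": {
  "commands": [
    {"grip":1,"delta_pos":[0,0,0],"dr":[0,0,0]},
    {"grip":1,"delta_pos":[0,0,0],"dr":[0,0,0]},
    {"grip":1,"delta_pos":[0,0,0],"dr":[0,0,0]},
    {"grip":1,"delta_pos":[0,0,0],"dr":[0,0,0]},
    {"grip":1,"delta_pos":[0,0,0],"dr":[0,0,0]},
    {"grip":1,"delta_pos":[0,0,0],"dr":[0,0,0]},
    {"grip":1,"delta_pos":[0,0,0],"dr":[0,0,0]},
    {"grip":1,"delta_pos":[0,0,0],"dr":[0,0,0]},
    {"grip":1,"delta_pos":[0,0,0],"dr":[0,0,0]},
    {"grip":1,"delta_pos":[0,0,0],"dr":[0,0,0]}
  ]
}}

```text
time: 14.52
eef_pos: [0.5441, -0.4599, 0.3017]
eef_rot: [0.0, 0.991, 0.135, 0.001]
contact_force: [0.0, -0.1, 0.4]
width: 0.0941
finger_force: 0.0
```

```bash
python3 - <<'E'
from h import *
p,M,s=st(); print(p,s['q'])
r=fit(save('wrist','w5.png'),'wrist',.5439,-.4602); print(r)
move([*r[0],.12],down(r[1]))
print(onplane('top',np.array([[553,185]])/1.5625,.15))
E
```

```text
[ 0.54409807 -0.45986166  0.30171744] [-7.53369983e-01  6.65722509e-01  7.74907373e-01  7.46828810e-04
  1.69937614e+00  5.47369908e-01]
(array([ 0.5411, -0.4595]), 0.269, 0.1, 320)
dp [-0.003  -0.0014  0.1816] dr [ 0.001 -0.001  0.001] t 14.5667
[[ 0.67116905 -0.40694478  0.15      ]]
```

>>> {"op": "jog_arm", "data": {
  "commands": [
    {"grip":1,"delta_pos":[-0.002,-0.001,0.03],"dr":[0,0,0]},
    {"grip":1,"delta_pos":[-0.002,-0.001,0.06],"dr":[0,0,0]},
    {"grip":1,"delta_pos":[-0.002,-0.001,0.09],"dr":[0,0,0]},
    {"grip":1,"delta_pos":[-0.002,-0.001,0.12],"dr":[0,0,0]},
    {"grip":1,"delta_pos":[-0.002,-0.001,0.15],"dr":[0,0,0]},
    {"grip":1,"delta_pos":[-0.002,-0.001,0.175],"dr":[0,0,0]},
    {"grip":1,"delta_pos":[-0.002,-0.001,0.195],"dr":[0,0,0]},
    {"grip":1,"delta_pos":[-0.002,-0.001,0.21],"dr":[0,0,0]},
    {"grip":1,"delta_pos":[-0.002,-0.001,0.22],"dr":[0,0,0]},
    {"grip":1,"delta_pos":[-0.002,-0.001,0.22],"dr":[0,0,0]}
  ]
}}

```text
time: 15.4
eef_pos: [0.5416, -0.459, 0.0792]
eef_rot: [-0.001, 0.991, 0.135, -0.0]
contact_force: [0.1, -0.1, 0.9]
width: 0.094
finger_force: 0.0
```

```bash
python3 - <<'E'
from h import *
r=fit(save('wrist','w6.png'),'wrist',.5415,-.4597); print(r, st()[0])
move([.5415,-.4597,.0225],down(.269))
E
```

```text
(array([ 0.5414, -0.4599]), 0.267, 0.101, 1380) [ 0.54205697 -0.45947217  0.08100396]
dp [-0.0006  0.0001  0.0585] dr [-0.    -0.001  0.001] t 15.45
```

>>> {"op": "jog_arm", "data": {
  "commands": [
    {"grip":1,"delta_pos":[0,0,0.02],"dr":[0,0,0]},
    {"grip":1,"delta_pos":[0,0,0.035],"dr":[0,0,0]},
    {"grip":1,"delta_pos":[0,0,0.045],"dr":[0,0,0]},
    {"grip":1,"delta_pos":[0,0,0.052],"dr":[0,0,0]},
    {"grip":1,"delta_pos":[0,0,0.057],"dr":[0,0,0]},
    {"grip":1,"delta_pos":[0,0,0.058],"dr":[0,0,0]},
    {"grip":1,"delta_pos":[0,0,0.058],"dr":[0,0,0]},
    {"grip":0,"delta_pos":[0,0,0.058],"dr":[0,0,0]},
    {"grip":0,"delta_pos":[0,0,0.058],"dr":[0,0,0]},
    {"grip":0,"delta_pos":[0,0,0.058],"dr":[0,0,0]}
  ],
  "grip_force": 30
}}

```text
time: 16.28
eef_pos: [0.5425, -0.4598, 0.0242]
eef_rot: [0.001, 0.991, 0.135, 0.001]
contact_force: [0.1, -0.2, -0.3]
width: 0.0776
finger_force: 0.0
```

>>> {"op": "jog_arm", "data": {
  "commands": [
    {"grip":0,"delta_pos":[0,0,0],"dr":[0,0,0]},
    {"grip":0,"delta_pos":[0,0,0],"dr":[0,0,0]},
    {"grip":0,"delta_pos":[0,0,0],"dr":[0,0,0]},
    {"grip":0,"delta_pos":[0,0,0],"dr":[0,0,0]},
    {"grip":0,"delta_pos":[0,0,0],"dr":[0,0,0]},
    {"grip":0,"delta_pos":[0,0,0],"dr":[0,0,0]},
    {"grip":0,"delta_pos":[0,0,0],"dr":[0,0,0]},
    {"grip":0,"delta_pos":[0,0,0],"dr":[0,0,0]},
    {"grip":0,"delta_pos":[0,0,0],"dr":[0,0,0]},
    {"grip":0,"delta_pos":[0,0,0],"dr":[0,0,0]}
  ]
}}

```text
time: 17.12
eef_pos: [0.5423, -0.4596, 0.0236]
eef_rot: [0.0, 0.991, 0.135, 0.001]
contact_force: [-1.0, 1.3, 0.3]
width: 0.044
finger_force: 30.0
```

```bash
python3 - <<'E'
from h import *
P,M=pocket(.176,.2); p,M0,s=st(); print(p,s['width'],s['q'])
print(P); move(P,M@np.diag([-1,-1,1])); move([*p[:2],.4],down(np.pi+.051))
E
```

```text
[ 0.54233793 -0.45956604  0.02360361] 0.04395026736173934 [-7.54776963e-01  8.32184777e-01  1.14018523e+00  8.46824609e-04
  1.16795122e+00  5.45592994e-01]
[0.48791414 0.28396232 0.28126156]
dp [ 0.1463 -0.7309 -0.258 ] dr [-0.631 -0.069 -2.858] t 17.1167
dp [ 5.000e-04  3.000e-04 -3.764e-01] dr [ 2.000e-03  1.000e-03 -2.922e+00] t 17.1167
```

>>> {"op": "jog_arm", "data": {
  "commands": [
    {"grip":0,"delta_pos":[0,0,-0.02],"dr":[0,0,0]},
    {"grip":0,"delta_pos":[0,0,-0.05],"dr":[0,0,0]},
    {"grip":0,"delta_pos":[0,0,-0.085],"dr":[0,0,0]},
    {"grip":0,"delta_pos":[0,0,-0.12],"dr":[0,0,0]},
    {"grip":0,"delta_pos":[0,0,-0.155],"dr":[0,0,0]},
    {"grip":0,"delta_pos":[0,0,-0.19],"dr":[0,0,0]},
    {"grip":0,"delta_pos":[0,0,-0.225],"dr":[0,0,-0.11]},
    {"grip":0,"delta_pos":[0,0,-0.26],"dr":[0,0,-0.22]},
    {"grip":0,"delta_pos":[0,0,-0.28],"dr":[0,0,-0.33]},
    {"grip":0,"delta_pos":[0,0,-0.28],"dr":[0,0,-0.44]}
  ]
}}

```text
time: 17.95
eef_pos: [0.5424, -0.4601, 0.3092]
eef_rot: [0.004, 0.937, 0.35, 0.002]
contact_force: [-0.0, -0.3, -2.2]
width: 0.0438
finger_force: 30.0
```

```bash
python3 - <<'E'
from h import *
print(st()[0]); move([.44,-.12,.31],down(.269+.44+1.15))
E
```

```text
[ 0.54239961 -0.46006725  0.30915275]
dp [ 0.1458 -0.3238 -0.0035] dr [ 0.009  0.004 -1.144] t 17.95
```

>>> {"op": "jog_arm", "data": {
  "commands": [
    {"grip":0,"delta_pos":[0.014,-0.032,0],"dr":[0,0,-0.114]},
    {"grip":0,"delta_pos":[0.029,-0.065,0],"dr":[0,0,-0.229]},
    {"grip":0,"delta_pos":[0.044,-0.097,0],"dr":[0,0,-0.343]},
    {"grip":0,"delta_pos":[0.058,-0.13,0],"dr":[0,0,-0.458]},
    {"grip":0,"delta_pos":[0.073,-0.162,0],"dr":[0,0,-0.572]},
    {"grip":0,"delta_pos":[0.087,-0.194,0],"dr":[0,0,-0.686]},
    {"grip":0,"delta_pos":[0.102,-0.227,0],"dr":[0,0,-0.8]},
    {"grip":0,"delta_pos":[0.117,-0.259,0],"dr":[0,0,-0.915]},
    {"grip":0,"delta_pos":[0.131,-0.291,0],"dr":[0,0,-1.03]},
    {"grip":0,"delta_pos":[0.146,-0.324,-0.003],"dr":[0,0,-1.144]}
  ]
}}

```text
time: 18.78
eef_pos: [0.4403, -0.1173, 0.3055]
eef_rot: [0.0, 0.598, 0.801, 0.0]
contact_force: [0.4, 0.1, -3.4]
width: 0.0437
finger_force: 30.0
```

```bash
python3 - <<'E'
from h import *
print(st()[0]); P,M=pocket(.176,.2); move(P,M@np.diag([-1,-1,1]));print(st()[2]['q'])
E
```

```text
[ 0.44029328 -0.11726817  0.30546287]
dp [0.3711 0.1598 0.0241] dr [-0.29  -0.369 -1.311] t 18.7833
[-3.40692969e-01  2.36640894e-02  1.61056167e+00 -3.05796207e-05
  1.50690214e+00 -6.29268123e-01]
```

>>> {"op": "jog_arm", "data": {
  "commands": [
    {"grip":0,"delta_pos":[0.037,0.016,0],"dr":[-0.026,-0.033,-0.117]},
    {"grip":0,"delta_pos":[0.074,0.032,0],"dr":[-0.052,-0.066,-0.234]},
    {"grip":0,"delta_pos":[0.11,0.048,0],"dr":[-0.078,-0.099,-0.351]},
    {"grip":0,"delta_pos":[0.147,0.064,0],"dr":[-0.104,-0.132,-0.468]},
    {"grip":0,"delta_pos":[0.184,0.08,0],"dr":[-0.13,-0.165,-0.585]},
    {"grip":0,"delta_pos":[0.22,0.096,0],"dr":[-0.156,-0.198,-0.702]},
    {"grip":0,"delta_pos":[0.257,0.111,0],"dr":[-0.182,-0.231,-0.819]},
    {"grip":0,"delta_pos":[0.294,0.127,0],"dr":[-0.208,-0.264,-0.936]},
    {"grip":0,"delta_pos":[0.33,0.142,0],"dr":[-0.234,-0.297,-1.053]},
    {"grip":0,"delta_pos":[0.365,0.157,0.01],"dr":[-0.26,-0.33,-1.17]}
  ]
}}

```text
time: 19.62
eef_pos: [0.4901, 0.2783, 0.2975]
eef_rot: [0.199, 0.046, 0.979, 0.005]
contact_force: [0.9, -0.5, -2.9]
width: 0.0438
finger_force: 30.0
```

```bash
python3 - <<'E'
from h import *
print(st()[0]); P,M=pocket(.176,.135); move(P,M@np.diag([-1,-1,1]));print(st()[2]['q'])
E
```

```text
[0.49005487 0.2782522  0.29751679]
dp [0.0068 0.0072 0.079 ] dr [-0.031 -0.034 -0.139] t 19.6167
[ 0.55343145  0.08416331  1.61366548 -0.23896705  1.11294116 -0.85262   ]
```

>>> {"op": "jog_arm", "data": {
  "commands": [
    {"grip":0,"delta_pos":[0.007,0.007,0.01],"dr":[-0.031,-0.034,-0.139]},
    {"grip":0,"delta_pos":[0.007,0.007,0.02],"dr":[-0.031,-0.034,-0.139]},
    {"grip":0,"delta_pos":[0.007,0.007,0.035],"dr":[-0.031,-0.034,-0.139]},
    {"grip":0,"delta_pos":[0.007,0.007,0.05],"dr":[-0.031,-0.034,-0.139]},
    {"grip":0,"delta_pos":[0.007,0.007,0.065],"dr":[-0.031,-0.034,-0.139]},
    {"grip":0,"delta_pos":[0.007,0.007,0.079],"dr":[-0.031,-0.034,-0.139]},
    {"grip":0,"delta_pos":[0.007,0.007,0.079],"dr":[-0.031,-0.034,-0.139]},
    {"grip":0,"delta_pos":[0.007,0.007,0.079],"dr":[-0.031,-0.034,-0.139]},
    {"grip":0,"delta_pos":[0.007,0.007,0.079],"dr":[-0.031,-0.034,-0.139]},
    {"grip":0,"delta_pos":[0.007,0.007,0.079],"dr":[-0.031,-0.034,-0.139]}
  ]
}}

```text
time: 20.45
eef_pos: [0.515, 0.2827, 0.2219]
eef_rot: [0.215, -0.022, 0.976, 0.005]
contact_force: [0.7, -0.7, -3.2]
width: 0.0438
finger_force: 30.0
```

```bash
python3 - <<'E'
from h import *
im=save('wrist','w7.png').copy(); tr,_=rackpts(*RACK)
P,M=pocket(.176,.0235); move(P,M@np.diag([-1,-1,1]))
for py in (.176,.088):
  for z,c in((0,(0,255,0)),(.052,(255,255,0))):
    a,b=(.057,.028) if z==0 else (.05,.022)
    if z and py>.1: continue
    q=proj('wrist',tr([[i*a,py+j*b,z] for i,j in((-1,-1),(1,-1),(1,1),(-1,1))])).astype(int)
    cv2.polylines(im,[q],True,c,1)
cv2.imwrite('pics/w7o.png',im[:,:,::-1])
E
```

```text
dp [-0.0009  0.0029  0.1112] dr [-0.002 -0.002 -0.006] t 20.5
```

View pics/w7o.png

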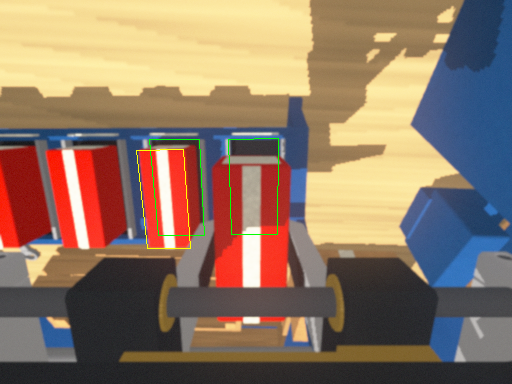

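>>> {"op": "jog_arm", "data": {
  "commands": [
    {"grip":0,"delta_pos":[-0.001,0.003,0.01],"dr":[-0.002,-0.002,-0.006]},
    {"grip":0,"delta_pos":[-0.001,0.003,0.025],"dr":[-0.002,-0.002,-0.006]},
    {"grip":0,"delta_pos":[-0.001,0.003,0.04],"dr":[-0.002,-0.002,-0.006]},
    {"grip":0,"delta_pos":[-0.001,0.003,0.055],"dr":[-0.002,-0.002,-0.006]},
    {"grip":0,"delta_pos":[-0.001,0.003,0.07],"dr":[-0.002,-0.002,-0.006]},
    {"grip":0,"delta_pos":[-0.001,0.003,0.082],"dr":[-0.002,-0.002,-0.006]},
    {"grip":0,"delta_pos":[-0.001,0.003,0.092],"dr":[-0.002,-0.002,-0.006]},
    {"grip":0,"delta_pos":[-0.001,0.003,0.1],"dr":[-0.002,-0.002,-0.006]},
    {"grip":0,"delta_pos":[-0.001,0.003,0.104],"dr":[-0.002,-0.002,-0.006]},
    {"grip":0,"delta_pos":[-0.001,0.003,0.107],"dr":[-0.002,-0.002,-0.006]}
  ]
}}

```text
time: 21.33
eef_pos: [0.5608, 0.2876, 0.1238]
eef_rot: [0.216, -0.025, 0.976, 0.005]
contact_force: [-0.4, 0.1, -4.0]
width: 0.0438
finger_force: 30.0
```

```bash
python3 - <<'E'
from h import *
P,M=pocket(.176,.0235); move(P,M@np.diag([-1,-1,1]))
E
```

```text
dp [-0.0004  0.0001  0.0029] dr [-0.    -0.002 -0.   ] t 21.3333
```

>>> {"op": "jog_arm", "data": {
  "commands": [
    {"grip":0,"delta_pos":[0,0,0.0005],"dr":[0,0,0]},
    {"grip":0,"delta_pos":[0,0,0.001],"dr":[0,0,0]},
    {"grip":0,"delta_pos":[0,0,0.0015],"dr":[0,0,0]},
    {"grip":0,"delta_pos":[0,0,0.002],"dr":[0,0,0]},
    {"grip":0,"delta_pos":[0,0,0.0025],"dr":[0,0,0]},
    {"grip":0,"delta_pos":[0,0,0.0028],"dr":[0,0,0]},
    {"grip":0,"delta_pos":[0,0,0.003],"dr":[0,0,0]},
    {"grip":0,"delta_pos":[0,0,0.003],"dr":[0,0,0]},
    {"grip":0,"delta_pos":[0,0,0.003],"dr":[0,0,0]},
    {"grip":0,"delta_pos":[0,0,0.003],"dr":[0,0,0]}
  ]
}}

```text
time: 22.17
eef_pos: [0.5619, 0.2876, 0.1214]
eef_rot: [0.216, -0.025, 0.976, 0.005]
contact_force: [-0.1, 1.2, -3.8]
width: 0.0438
finger_force: 30.0
```

>>> {"op": "jog_arm", "data": {
  "commands": [
    {"grip":0,"delta_pos":[0,0,0.0003],"dr":[0,0,0]},
    {"grip":0,"delta_pos":[0,0,0.0006],"dr":[0,0,0]},
    {"grip":0,"delta_pos":[0,0,0.0009],"dr":[0,0,0]},
    {"grip":0,"delta_pos":[0,0,0.001],"dr":[0,0,0]},
    {"grip":0,"delta_pos":[0,0,0.001],"dr":[0,0,0]},
    {"grip":0,"delta_pos":[0,0,0.001],"dr":[0,0,0]},
    {"grip":0,"delta_pos":[0,0,0.001],"dr":[0,0,0]},
    {"grip":0,"delta_pos":[0,0,0.001],"dr":[0,0,0]},
    {"grip":0,"delta_pos":[0,0,0.001],"dr":[0,0,0]},
    {"grip":0,"delta_pos":[0,0,0.001],"dr":[0,0,0]}
  ]
}}

```text
time: 23.0
eef_pos: [0.562, 0.2876, 0.1213]
eef_rot: [0.216, -0.025, 0.976, 0.005]
contact_force: [-12.5, -4.1, 7.8]
width: 0.0437
finger_force: 30.0
```

>>> {"op": "jog_arm", "data": {
  "commands": [
    {"grip":0.5,"delta_pos":[0,0,-0.0005],"dr":[0,0,0]},
    {"grip":0.55,"delta_pos":[0,0,-0.0005],"dr":[0,0,0]},
    {"grip":0.65,"delta_pos":[0,0,0],"dr":[0,0,0]},
    {"grip":0.65,"delta_pos":[0,0,0],"dr":[0,0,0]},
    {"grip":0.65,"delta_pos":[0,0,0],"dr":[0,0,0]},
    {"grip":0.65,"delta_pos":[0,0,0],"dr":[0,0,0]},
    {"grip":0.65,"delta_pos":[0,0,-0.005],"dr":[0,0,0]},
    {"grip":0.65,"delta_pos":[0,0,-0.015],"dr":[0,0,0]},
    {"grip":0.65,"delta_pos":[0,0,-0.03],"dr":[0,0,0]},
    {"grip":0.65,"delta_pos":[0,0,-0.05],"dr":[0,0,0]}
  ]
}}

```text
time: 23.83
eef_pos: [0.5406, 0.2863, 0.1661]
eef_rot: [0.215, -0.025, 0.976, 0.005]
contact_force: [0.2, 0.4, 0.6]
width: 0.061
finger_force: 0.0
```

>>> {"op": "jog_arm", "data": {
  "commands": [
    {"grip":0.65,"delta_pos":[0,0,-0.03],"dr":[0,0,0]},
    {"grip":0.65,"delta_pos":[0,0,-0.06],"dr":[0,0,0]},
    {"grip":0.65,"delta_pos":[0,0,-0.09],"dr":[0,0,0]},
    {"grip":0.65,"delta_pos":[0,0,-0.12],"dr":[0,0,0]},
    {"grip":0.65,"delta_pos":[0,0,-0.15],"dr":[0,0,0]},
    {"grip":0.65,"delta_pos":[0,0,-0.15],"dr":[0,0,0]},
    {"grip":0.65,"delta_pos":[0,0,-0.15],"dr":[0,0,0]},
    {"grip":0.65,"delta_pos":[0,0,-0.15],"dr":[0,0,0]},
    {"grip":0.65,"delta_pos":[0,0,-0.15],"dr":[0,0,0]},
    {"grip":0.65,"delta_pos":[0,0,-0.15],"dr":[0,0,0]}
  ]
}}

```text
time: 24.67
eef_pos: [0.4781, 0.2832, 0.3007]
eef_rot: [0.215, -0.025, 0.976, 0.005]
contact_force: [-0.4, 0.6, 0.2]
width: 0.061
finger_force: 0.0
```

```bash
python3 - <<'E'
from h import *
im=save('wrist','w8.png').copy(); s=save('scene','s9.png'); tr,_=rackpts(*RACK)
for n,I in (('wrist',im),):
  for py in (.176,.088):
    q=proj(n,tr([[i*.05,py+j*.022,.052] for i,j in((-1,-1),(1,-1),(1,1),(-1,1))])).astype(int)
    cv2.polylines(I,[q],True,(255,255,0),1)
J=np.hstack([cv2.resize(im,(400,300)),cv2.resize(s,(400,300))])
K=cv2.resize(s[170:320,200:400],(400,300),interpolation=cv2.INTER_CUBIC)
L=cv2.resize(s[110:260,100:300],(400,300),interpolation=cv2.INTER_CUBIC)
cv2.imwrite('pics/f.png',np.vstack([J,np.hstack([K,L])])[:,:,::-1]); print(st()[0])
E
```

```text
[0.47820376 0.28324631 0.30096335]
```

View pics/f.png

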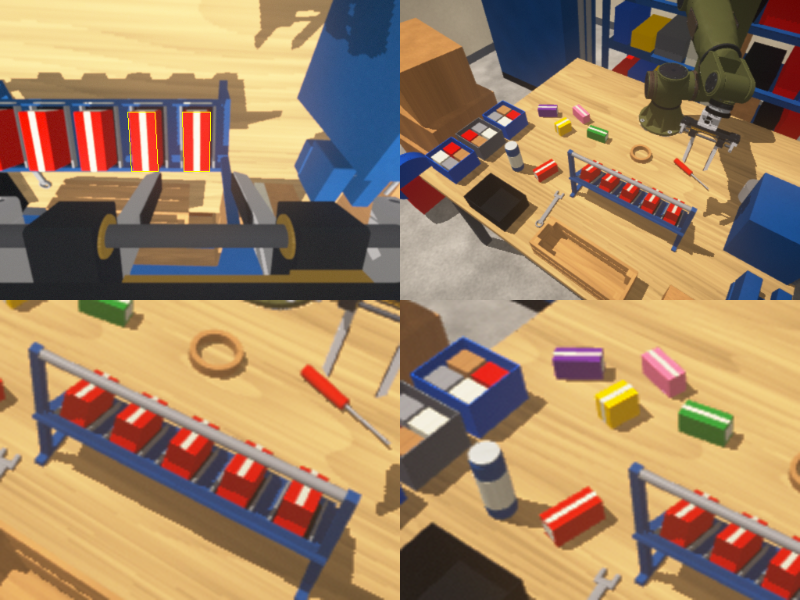

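The final picture shows all five pockets filled with cartons that look alike. The third spare (575,515), the can and the yellow box are where they were, and the gripper is clear.

```bash
python3 -c "
from bench import hand_in
print(hand_in())"
```

```text
the job is handed in; nothing more can be done
None
```

Both empty pockets (1 and 5) now hold a spare red carton lying flat like its neighbours, everything else was left where it stood, and the job is handed in after about 25 s of robot time.

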